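# Nip a glued sample in the bench press

### The job

The walnut sample in the small press has just been glued to its aluminium backing plate. Swing the folding crank handle on the handwheel fully up, wind the wheel clockwise with it until the padded platen bears firmly on the sample, without over-tightening and crushing the glue out, then fold the handle fully back down into the wheel so that nobody knocks it while the glue sets. Leave everything else on the table where it is.

Things in the scene. Friction and masses are not known exactly. Their poses are not given: they have to be found in the camera images.
- press: bench screw press fixed to the table: grey base plate 142 x 214 x 22 mm, two steel columns 164 mm apart along its y axis, a grey crosshead (118 to 142 mm above the table) and a grey metal handwheel lying level on top. Origin: centre of the base's underside; z up, the open front faces its -x
- bed_center (a point): centre of the press bed, 22 mm above the table, on the wheel's axis. Over it hangs the platen with a black rubber pad below (74 x 124 mm), somewhere from 8 to 33 mm above the sample (not given). Turning the wheel clockwise seen from above lowers it 25 mm a turn; it stays where it is left
- wheel_center (a point): on the wheel's vertical axis at the height of the handle's pivot, 186 mm above the table; the wheel does not sink as it turns. Its face lies 20 mm below this point, its rounded rim (outer radius 79 mm) ends 14 mm below. Turning it freely takes a steady 7.5 N across the upright handle (0.44 N m); once the pad bears on the sample, each further radian adds about 4 N as the rubber gives
- handle_pivot (a point): pivot pin of the folding handle, in a steel clevis on the wheel, 58 mm from the wheel's axis; the pin is level and at right angles to the radius. It goes round with the wheel and starts anywhere. The sample is held firmly when turning takes 3 to 6 N more at the upright handle than it did running free; at 7 N more it is crushed
- grip_center (a point): on the handle's axis, 46 mm from its pivot. The black grip, 19 mm across, spins freely on the handle and reaches from 18 to 73 mm from the pivot. Folded, the handle lies level, pointing from the pivot across the wheel's axis, its underside 10 mm above the wheel's face; swung out it stands upright over the pivot, its top 259 mm above the table
- handle (a joint): fold angle of the handle in rad: 0 folded level across the wheel, 1.57 upright, stop at 1.60. A stiff friction hinge (0.16 N m, about 3 N at the grip) that stays where it is left
- walnut: dark walnut sample 92 x 45 x 18 mm lying in the press on the aluminium backing plate. Origin: centre of its underside
- alu_backing: aluminium plate 90 x 40 x 8 mm lying on the bed of the press (22 mm above the table), under the walnut sample. Origin: centre of its underside
- oak: oak sample 92 x 45 x 18 mm on the table, right of the press; leave alone. Origin: centre of its underside
- stone: pale stone sample 60 x 60 x 10 mm on the table, right of the press; leave alone. Origin: centre of its underside
- pin_tin: round tin 64 mm across, 28 mm high, with a green lid, on the table left of the press; leave alone. Origin: centre of its underside
- loupe: black stand loupe 38 mm across, 34 mm high, on the table left of the press; leave alone. Origin: centre of its underside
- mug: green mug 86 mm across without its handle, 94 mm high, on a cork coaster left of the press; leave alone. Origin: centre of its underside

How it is judged:
On the way, in this order (a step that is already met when the one before it is completed fails the run):
1. the crank handle is swung out upright (within 0.27 rad of upright) (value of joint handle above 1.3 rad), for 0.2 s.
2. with the handle still out, the wheel is wound until the sample is pressed on its backing with 35 to 95 N (value of joint handle above 1.2 rad and contact force between walnut and alu_backing between 35 and 95 N), for 0.2 s.
At the end, for the whole second after the job is handed in: the handle is folded to within 0.12 rad of lying level, the walnut sample is pressed on its backing plate with 35 to 95 N and still lies within 5 mm of true on it (value of joint handle below 0.12 rad and contact force between walnut and alu_backing between 35 and 95 N and horizontal distance between walnut and alu_backing below 0.005 m); the robot touches nothing.
It fails at once if the sample is crushed (pressed on its backing with more than 105 N) (contact force between walnut and alu_backing above 105 N).
It fails at once if a bystander is moved by more than 30 mm (distance of any of oak, stone, pin_tin, loupe, mug from where it was at the start of the episode above 0.03 m).
It also fails if it takes over 72 s, if anything falls off the work surface, if the arm or the gripper's body presses on something with over 40 N, if the wrist force passes 120 N, or if a joint passes its speed limit or range.

### The arm

A 6-joint arm with a two-finger parallel gripper is mounted at the origin on the work surface; the furniture and walls round the work are solid. World frame = base frame: x ahead of the robot, y to its left, z up, the work surface at z = 0. Lengths are in m, angles in rad, forces in N, time in s.
With the tool pointing down it reaches from about 0.25 to 0.775 m from the base axis. Payload 4 kg.
Tool frame: the origin (TCP) lies at the very end of the fingers, on their centre line; the grasp point (between the pads) lies 19 mm behind it (robot.hold_point_z is the distance from the TCP to the grasp point, in m); z points along the fingers, y is the line along which they close (so a half turn about z gives the same grasp; the last joint's range is limited). The gripper opens to 94 mm and grips with 3 to 60 N. Pads are 16 mm wide; open, the fingers measure 119 mm over their backs; the gripper's body (75 mm by 177 mm) begins 78 mm behind the grasp point.
Start: joints at [-1.298, 0.087, 1.371, -0, 1.684, -0.103], TCP at [0.202, -0.512, 0.206] pointing down, gripper open.
Joint ranges: [-3.1, 3.1], [-0.76, 2.03], [0.27, 2.55], [-1.08, 4.22], [0.17, 2.65], [-2.57, 2.57]. Speed limits (rad/s): [2.79, 2.79, 3.14, 3.14, 3.14, 3.14].

### API

Orientations are given as [roll, pitch, yaw] about the fixed x, y, z axes, in that order (R = Rz(yaw) Ry(pitch) Rx(roll)).
In Python, from bench import robot gives the robot as it stands.
- The arm moves only by the tool carry_out, never from a script. Its argument "steps" is a list of rows, each a list of 3 entries, a list of its own where there are three numbers: the shift along the tool's x, y, z in m, then the turn about the tool's z in units of 10 degrees (1.0 is 10 degrees), then the closure, from -1 (fully open) to 1 (shut). In form: [[[tx, ty, tz], roll, jaw], ...]. A call has 1 to 10 rows; each row is the pose to reach, as a shift and turn from the pose commanded when the call began, along the tool's axes at that moment; what a row does not reach only later rows make up. A row lasts 1/8 s, in which the tool goes at most 62.5 mm and 10.7 degrees, less where a joint would pass 70% of its speed; a pose out of reach is approached as far as the arm can. A call with a gripper value outside its range is refused whole. The fingers move at their own pace and stop on an object; the grip force is fixed at half the most. Time passes only in rows, so rows that repeat a pose let the fingers close. It gives the time, the measured TCP pose, the force, the opening and the grip force at its end, in the units of the state.
- robot.get_obs(): the state, without advancing time (a new reading comes with each control period).
- robot.snapshot(name): name is "side" or "top" or "wrist"; returns a dict with "image" (480x640x3 uint8, red, green, blue), "z_map" (480x640 float32, m along the optical axis (not along the pixel's ray), 0 where there is no reading), "mtx" (3x3 intrinsics, pixels), "R" (3x3) and "t" (3): a world point X has camera coordinates R X + t. Camera axes: x right, y down, z forward; pixel columns grow to the right and rows downward; lengths in m; the calibration is good to about 2 mm. The wrist camera is an equidistant fisheye: a pixel r from the principal point sees the ray r / f radians off the axis. A picture is of the moment at which its call begins.
- robot.close_job(): hands the job in; it is judged then, once.
The state is a dict: "time": time; "joint_positions": joint angles; "qvel": joint speeds; "joint_torque": joint torques, N m; "tool_pos": TCP position; "ee_rot": TCP orientation; "wrist_force": force on the tool from outside, world axes, zero at the start; "wrist_torque": the same for the moment, N m; "width": finger opening in m; "finger_force": force on a finger pad.
Only numpy, scipy, OpenCV 4.12 (cv2) and the standard library are available. Lean on these libraries where they do the work, as an engineer would, in place of code of your own. Each camera call takes 0.05 s, during which the arm holds its last target. There are 200 camera calls.

## Working session

There is one attempt and no reset: what is moved stays moved. The work goes in short steps, Python scripts to look and compute and a tool call to move; the robot and the scene stay as the last step left them, time stands still between calls to the robot, and variables do not carry over. Pictures are saved under pics/ and viewed, at most 10 in all, crops included, and the job is handed in when it is done.

Besides the shell and the picture viewer there is one more tool, called after "Request:" in YAML: its name, and indented under it one key for each argument. carry_out: Moves the arm, as the interface text tells. Its arguments: {"type":"object","properties":{"steps":{"type":"array","items":{"type":"array"}}},"required":["steps"]}

```bash
ls; mkdir -p pics; python3 - <<'E'
from bench import robot
import cv2,pickle
for n in("top","side"):
    s=robot.snapshot(n); cv2.imwrite(f"pics/{n}0.png",s["image"][:,:,::-1]); pickle.dump(s,open(n+"0.pkl","wb"))
    print(n,s["mtx"].tolist(),s["R"].round(3).tolist(),s["t"].round(3).tolist())
print(robot.get_obs())
E
```

```text
pics
top [[474.00394928658744, 0.0, 321.22881677775143], [0.0, 474.00394928658744, 245.2261619260105], [0.0, 0.0, 1.0]] [[0.175, -0.984, 0.019], [-0.758, -0.147, -0.636], [0.629, 0.097, -0.772]] [-0.092, 0.491, 1.04]
side [[461.0106807345568, 0.0, 313.54972068623766], [0.0, 461.0106807345568, 236.2064528279589], [0.0, 0.0, 1.0]] [[-0.856, -0.517, -0.016], [-0.177, 0.321, -0.93], [0.486, -0.793, -0.367]] [0.431, 0.222, 0.797]
{'time': 0.1, 'joint_positions': array([-1.29809172e+00,  8.78908182e-02,  1.37207610e+00, -5.71883905e-06,
        1.68362579e+00, -1.03095410e-01]), 'qvel': array([ 0.00077707, -0.00195733, -0.0039993 ,  0.00092468,  0.00038123,
        0.00147855]), 'joint_torque': array([ 2.69806958e-03, -3.41252732e+01, -3.03301978e+01,  7.20506231e-02,
        3.03966645e-02, -9.62682589e-05]), 'tool_pos': array([ 0.20172133, -0.51113981,  0.20442963]), 'ee_rot': array([-3.13960263e+00, -2.00178168e-04,  3.75799179e-01]), 'wrist_force': array([ 0.34961156,  0.08130511, -0.17268859]), 'wrist_torque': array([ 0.00150162, -0.04782535,  0.01310037]), 'finger_force': 0.0, 'width': 0.0936039836677508}
```

View pics/top0.png

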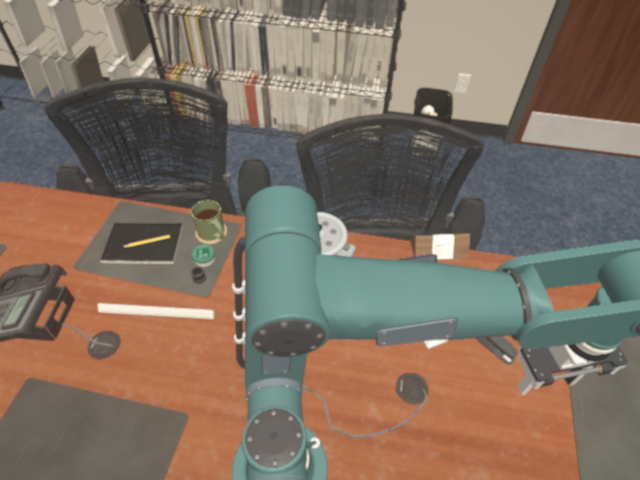

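View pics/side0.png

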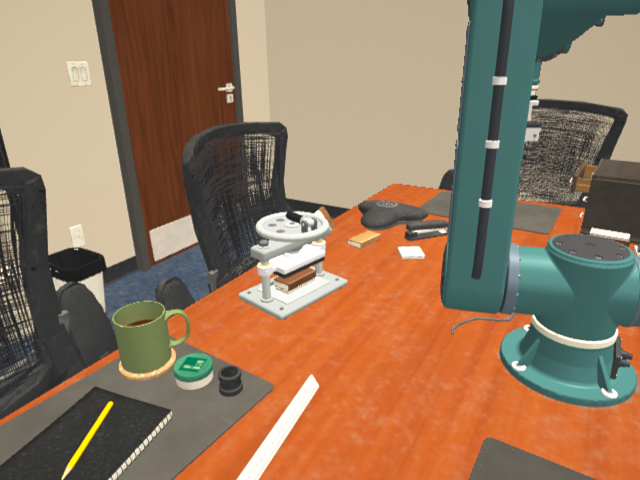

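The side view shows the press, with the wheel around (292,226) and the handle and clevis near (300,218). In the top view the arm hides most of it. I'll enlarge the side view and fit the wheel from depth.

```bash
cat > h.py <<'E'
import numpy as np,cv2,pickle
def cloud(s):
    z=s["z_map"];v,u=np.mgrid[:480,:640];K=s["mtx"]
    c=np.stack([(u-K[0,2])/K[0,0]*z,(v-K[1,2])/K[1,1]*z,z],-1)
    w=(c-s["t"])@s["R"]; w[z==0]=np.nan; return w
def ray(s,u,v,h):
    K=s["mtx"];d=s["R"].T@np.array([(u-K[0,2])/K[0,0],(v-K[1,2])/K[1,1],1]);o=-s["R"].T@s["t"]
    return o+d*(h-o[2])/d[2]
E
python3 - <<'E'
from h import *
s=pickle.load(open("side0.pkl","rb"));w=cloud(s)
c=s["image"][190:320,230:370,::-1]
cv2.imwrite("pics/sidecrop.png",cv2.resize(c,None,fx=4.5,fy=4.5,interpolation=cv2.INTER_CUBIC))
sub=w[200:250,250:335].reshape(-1,3)
m=(sub[:,2]>.155)&(sub[:,2]<.2)
p=sub[m];print(len(p),p.min(0),p.max(0),np.median(p,0))
rim=p[(p[:,2]>.164)&(p[:,2]<.174)]
print(cv2.minEnclosingCircle(rim[:,:2].astype(np.float32)))
hi=sub[sub[:,2]>.178];print("hi",len(hi),hi.round(3)[::6].tolist())
s=pickle.load(open("top0.pkl","rb"));w=cloud(s)
sub=w[205:265,310:360].reshape(-1,3);p=sub[(sub[:,2]>.16)&(sub[:,2]<.176)];print("top",len(p),p.min(0),p.max(0))
E
```

```text
1806 [ 0.46553551 -0.05615305  0.1550113 ] [0.62126978 0.10561873 0.19793481] [0.53049132 0.03706395 0.16931213]
((0.5431410074234009, 0.020546549931168556), 0.07852534204721451)
hi 303 [[0.554, 0.016, 0.197], [0.548, 0.017, 0.196], [0.552, 0.02, 0.194], [0.534, 0.023, 0.197], [0.547, 0.023, 0.193], [0.531, 0.024, 0.196], [0.548, 0.026, 0.192], [0.533, 0.025, 0.194], [0.518, 0.025, 0.196], [0.541, 0.029, 0.192], [0.525, 0.029, 0.194], [0.512, 0.027, 0.196], [0.545, 0.026, 0.188], [0.526, 0.033, 0.193], [0.51, 0.034, 0.196], [0.554, 0.022, 0.183], [0.533, 0.029, 0.188], [0.516, 0.033, 0.193], [0.501, 0.033, 0.195], [0.484, 0.021, 0.194], [0.528, 0.033, 0.188], [0.512, 0.034, 0.191], [0.497, 0.035, 0.194], [0.49, 0.023, 0.192], [0.539, 0.029, 0.183], [0.52, 0.034, 0.188], [0.503, 0.038, 0.192], [0.489, 0.037, 0.194], [0.48, 0.028, 0.192], [0.523, 0.033, 0.185], [0.498, 0.049, 0.194], [0.486, 0.041, 0.193], [0.479, 0.029, 0.191], [0.513, 0.037, 0.185], [0.489, 0.052, 0.194], [0.484, 0.037, 0.19], [0.478, 0.023, 0.187], [0.493, 0.053, 0.192], [0.486, 0.042, 0.19], [0.478, 0.032, 0.188], [0.492, 0.052, 0.19], [0.483, 0.042, 0.188], [0.48, 0.024, 0.183], [0.487, 0.052, 0.188], [0.483, 0.035, 0.184], [0.495, 0.054, 0.185], [0.487, 0.045, 0.184], [0.48, 0.028, 0.18], [0.489, 0.053, 0.184], [0.492, 0.052, 0.181], [0.486, 0.054, 0.181]]
top 912 [ 0.47618295 -0.06084619  0.16013738] [0.62410834 0.02876845 0.17546729]
```

View pics/sidecrop.png

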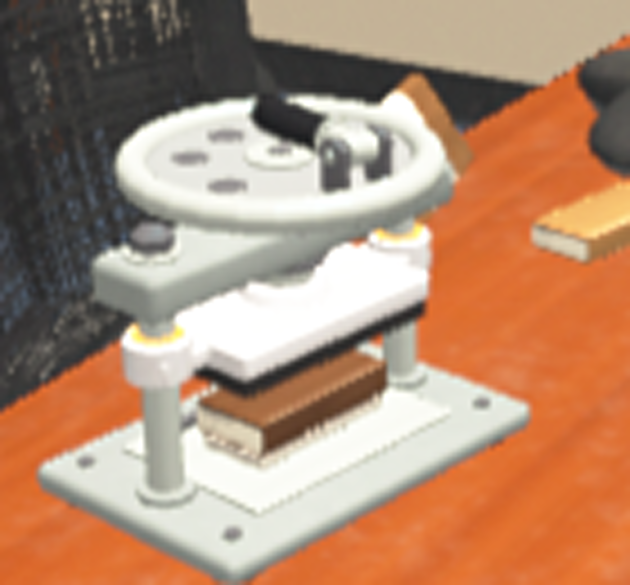

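Request:
carry_out:
  steps:
    - [[0,0,-0.06],0,-0.2]
    - [[0,0,-0.124],-1,-0.2]
    - [[0.05,-0.035,-0.124],-2,-0.2]
    - [[0.1,-0.07,-0.124],-3,-0.2]
    - [[0.15,-0.11,-0.124],-4,-0.2]
    - [[0.2,-0.147,-0.124],-5,-0.2]
    - [[0.25,-0.184,-0.124],-6,-0.2]
    - [[0.3,-0.22,-0.124],-7,-0.2]
    - [[0.35,-0.257,-0.124],-8,-0.2]
    - [[0.35,-0.257,-0.124],-8,-0.2]

```text
time: 1.35
tool_pos: [0.4344, -0.1404, 0.3288]
ee_rot: [-3.141, -0.001, 1.78]
wrist_force: [-0.4, 0.1, -0.1]
width: 0.0566
finger_force: 0.0
```

Request:
carry_out:
  steps:
    - [[0.04,0.04,0],-1,-0.2]
    - [[0.08,0.08,0],-2,-0.2]
    - [[0.12,0.115,0],-3,-0.2]
    - [[0.142,0.135,0],-4,-0.2]
    - [[0.142,0.135,0],-5,-0.2]
    - [[0.142,0.135,0],-6.1,-0.2]
    - [[0.142,0.135,0],-6.1,-0.2]
    - [[0.142,0.135,0],-6.1,-0.2]

```text
time: 2.35
tool_pos: [0.5369, 0.0211, 0.3293]
ee_rot: [-3.141, -0.0, 2.832]
wrist_force: [-0.8, 0.5, 0.9]
width: 0.0564
finger_force: 0.0
```

```bash
python3 - <<'E'
from bench import robot
import cv2,pickle
o=robot.get_obs();print(o["tool_pos"],o["ee_rot"],o["joint_positions"])
s=robot.snapshot("wrist"); cv2.imwrite("pics/wrist1.png",s["image"][:,:,::-1]); pickle.dump(s,open("wrist1.pkl","wb"))
print(s["mtx"],s["R"],s["t"], -s["R"].T@s["t"])
E
```

```text
[0.53688479 0.02110171 0.32927615] [-3.14122234e+00 -3.14351906e-04  2.83243911e+00] [-6.60674872e-02  6.87199252e-02  1.14694493e+00 -3.02694128e-04
  1.92632203e+00 -1.32781563e+00]
[[371.64829954   0.         314.14206725]
 [  0.         371.64829954 242.71198037]
 [  0.           0.           1.        ]] [[ 0.30377362  0.95274349 -0.0011929 ]
 [ 0.91711063 -0.29207273  0.27129616]
 [ 0.25812724 -0.08350664 -0.96249518]] [-0.18292096 -0.54903067  0.37323066] [0.46274742 0.0450871  0.50796442]
```

View pics/wrist1.png

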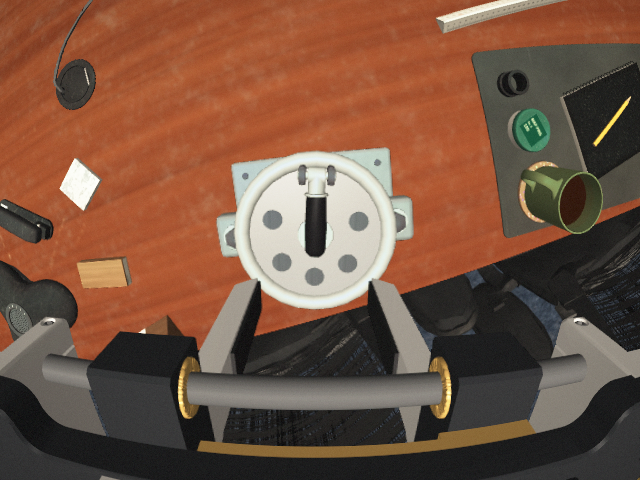

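The wrist view shows the rim spanning columns 236–397 and rows 151–309, the clevis pin at about (317,175), and the grip from (316,195) to (315,255). The handle is nearly aligned with the tool's x axis.

```bash
cat >> h.py <<'E'
def fray(s,u,v,h):
    K=s["mtx"];a=np.array([u-K[0,2],v-K[1,2]])/K[0,0];r=np.hypot(*a)
    d=s["R"].T@np.append(np.sin(r)*a/r,np.cos(r));o=-s["R"].T@s["t"]
    return o+d*(h-o[2])/d[2]
E
python3 - <<'E'
from h import *
s=pickle.load(open("wrist1.pkl","rb"))
for n,u,v,h in[("L",237,230,.165),("R",396,230,.165),("T",316,151,.168),("B",316,309,.165),("pin",317,175,.186),("cl",303,175,.19),("cr",332,175,.19),("g0",316,195,.193),("g1",315,255,.19)]: print(n,fray(s,u,v,h).round(4))
im=s["image"].astype(int)
E
```

```text
L [ 0.52   -0.0517  0.165 ]
R [0.5666 0.0945 0.165 ]
T [0.4722 0.0434 0.168 ]
B [ 0.6223 -0.0042  0.165 ]
pin [0.4919 0.038  0.186 ]
cl [0.4878 0.0267 0.19  ]
cr [0.4953 0.0503 0.19  ]
g0 [0.5074 0.0321 0.193 ]
g1 [0.5592 0.0148 0.19  ]
```

Request:
carry_out:
  steps:
    - [[0,0,0.05],0,-0.1]
    - [[0,0,0.1],0,-0.1]
    - [[0,0,0.135],0,-0.1]
    - [[0,0,0.155],0,-0.1]
    - [[0,0,0.155],0,-0.1]
    - [[0,0,0.155],0,1]
    - [[0,0,0.155],0,1]
    - [[0,0,0.155],0,1]
    - [[0,0,0.155],0,1]
    - [[0,0,0.155],0,1]

```text
time: 3.65
tool_pos: [0.5374, 0.022, 0.1752]
ee_rot: [3.141, 0.001, 2.837]
wrist_force: [0.5, 0.8, 2.9]
width: 0.0183
finger_force: 30.0
```

Request:
carry_out:
  steps:
    - [[0.001,0,-0.009],0,1]
    - [[0.003,0,-0.017],0,1]
    - [[0.007,0,-0.025],0,1]
    - [[0.012,0,-0.032],0,1]
    - [[0.018,0,-0.038],0,1]
    - [[0.025,0,-0.043],0,1]
    - [[0.033,0,-0.047],0,1]
    - [[0.041,0,-0.049],0,1]
    - [[0.05,0,-0.05],0,1]
    - [[0.05,0,-0.05],0,1]

```text
time: 4.9
tool_pos: [0.4884, 0.0368, 0.2262]
ee_rot: [-3.141, 0.001, 2.837]
wrist_force: [-0.4, 0.4, 0.5]
width: 0.0005
finger_force: 0.0
```

```bash
python3 - <<'E'
from bench import robot
import cv2,pickle
o=robot.get_obs();print(o["tool_pos"],o["wrist_force"],o["width"])
s=robot.snapshot("side"); cv2.imwrite("pics/side2.png",cv2.resize(s["image"][170:320,220:380,::-1],None,fx=3.5,fy=3.5,interpolation=cv2.INTER_CUBIC))
E
```

```text
[0.48841375 0.03681897 0.22624672] [-0.39462443  0.35223362  0.51711656] 0.000490200160297689
```

View pics/side2.png

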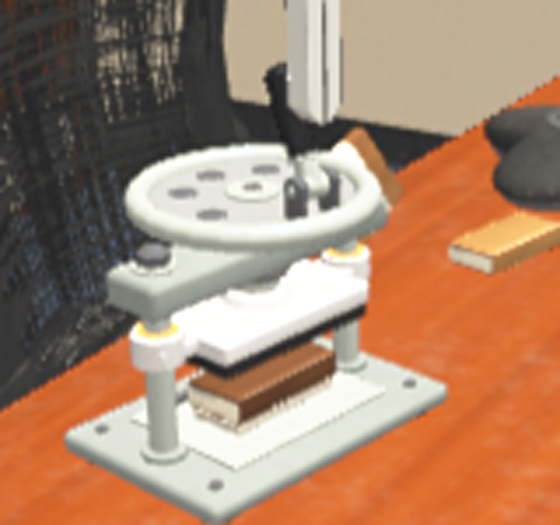

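The grip slipped from the fingers at roughly 65–70° of fold. The handle leans toward the wheel's centre at crop (280,75)–(300,170), and the closed fingers are on its outer side. I'll open, straddle the handle and grip it again.

Request:
carry_out:
  steps:
    - [[0,0,0],0,-0.1]
    - [[0,0,0],0,-0.1]
    - [[0,0,0],0,-0.1]
    - [[-0.01,0,0.01],0,-0.1]
    - [[-0.022,0,0.01],0,-0.1]
    - [[-0.022,0,0.01],0,1]
    - [[-0.022,0,0.01],0,1]
    - [[-0.022,0,0.01],0,1]
    - [[-0.022,0,0.01],0,1]

```text
time: 6.08
tool_pos: [0.5105, 0.0311, 0.2148]
ee_rot: [3.14, 0.001, 2.837]
wrist_force: [0.5, 2.3, 0.3]
width: 0.0186
finger_force: 29.9
```

Request:
carry_out:
  steps:
    - [[0.006,0,-0.002],0,1]
    - [[0.012,0,-0.004],0,1]
    - [[0.017,0,-0.005],0,1]
    - [[0.022,0,-0.005],0,1]
    - [[0.023,0,-0.005],0,1]
    - [[0.023,0,-0.005],0,1]

```text
time: 6.82
tool_pos: [0.4915, 0.0372, 0.22]
ee_rot: [3.139, 0.008, 2.837]
wrist_force: [8.2, 0.2, -3.7]
width: 0.0182
finger_force: 29.9
```

```bash
python3 - <<'E'
from bench import robot
import cv2,pickle
o=robot.get_obs();print(o["tool_pos"],o["wrist_force"],o["width"])
s=robot.snapshot("side"); cv2.imwrite("pics/side3.png",cv2.resize(s["image"][170:320,220:380,::-1],None,fx=3.5,fy=3.5,interpolation=cv2.INTER_CUBIC))
E
```

```text
[0.49147199 0.03716976 0.21997108] [ 8.23651656  0.15677344 -3.72322029] 0.018211022193206805
```

View pics/side3.png

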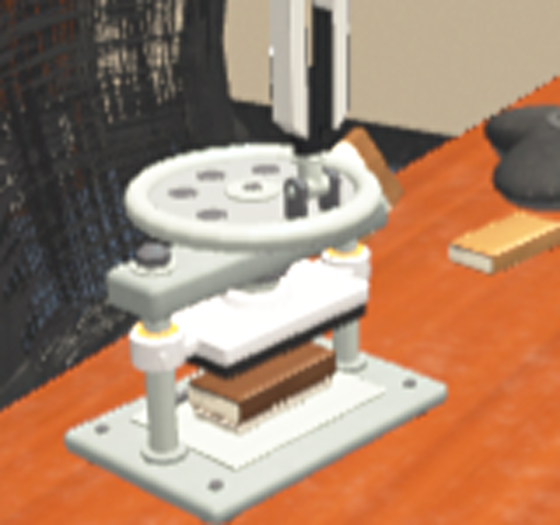

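The handle is upright between the fingers, above the clevis at crop (315,170). Now I'll wind, turning the tool along with the wheel.

Request:
carry_out:
  steps:
    - [[-0.004,0.01,0],1,1]
    - [[-0.0065,0.02,0],2,1]
    - [[-0.011,0.029,0],3,1]
    - [[-0.0165,0.0375,0],4,1]
    - [[-0.0235,0.0445,0],5,1]
    - [[-0.032,0.05,0],6,1]
    - [[-0.041,0.0545,0],7,1]
    - [[-0.051,0.057,0],8,1]
    - [[-0.061,0.058,0],9,1]
    - [[-0.071,0.057,0],10,1]

```text
time: 8.12
tool_pos: [0.5699, 0.07, 0.2199]
ee_rot: [-3.135, 0.005, 1.086]
wrist_force: [-7.9, -1.1, 3.5]
width: 0.0181
finger_force: 30.0
```

```bash
cat > f.py <<'E'
from bench import robot
import numpy as np
o=robot.get_obs();y=o["ee_rot"][2];f=o["wrist_force"];p=o["tool_pos"]
r=p[:2]-[.547,.0198]
print(o["time"],p.round(4),"yaw",y.round(3),"ang",np.degrees(np.arctan2(r[1],r[0])).round(1),"r",np.hypot(*r).round(4),"F tool x,y",(f[0]*np.cos(y)+f[1]*np.sin(y)).round(2),(f[0]*np.sin(y)-f[1]*np.cos(y)).round(2),"fz",f[2].round(2),"j6",o["joint_positions"][5].round(2),o["width"].round(4))
E
python3 f.py
```

```text
Traceback (most recent call last):
  File "f.py", line 5, in <module>
    print(o["time"],p.round(4),"yaw",y.round(3),"ang",np.degrees(np.arctan2(r[1],r[0])).round(1),"r",np.hypot(*r).round(4),"F tool x,y",(f[0]*np.cos(y)+f[1]*np.sin(y)).round(2),(f[0]*np.sin(y)-f[1]*np.cos(y)).round(2),"fz",f[2].round(2),"j6",o["joint_positions"][5].round(2),o["width"].round(4))
                                                                                                                                                                                                                                                                                   ^^^^^^^^^^^^^^^^
AttributeError: 'float' object has no attribute 'round'
```

Request:
carry_out:
  steps:
    - [[-0.002,0.01,0],1,1]
    - [[-0.005,0.02,0],2,1]
    - [[-0.0095,0.029,0],3,1]
    - [[-0.0155,0.0375,0],4,1]
    - [[-0.0225,0.0445,0],5,1]

```text
time: 8.75
tool_pos: [0.6003, 0.0327, 0.2199]
ee_rot: [-3.136, 0.003, 0.216]
wrist_force: [-4.8, 6.0, 2.8]
width: 0.018
finger_force: 30.0
```

```bash
sed -i 's/o\["width"\].round(4)/o["width"]/; s/.547,.0198/.5458,.0185/' f.py; python3 f.py
```

```text
8.75 [0.6003 0.0327 0.2199] yaw 0.216 ang 14.6 r 0.0563 F tool x,y -3.44 -6.86 fz 2.77 j6 1.31 0.01799635119489581
```

Request:
carry_out:
  steps:
    - [[-0.002,0.01,0],1,1]
    - [[-0.005,0.02,0],2,1]
    - [[-0.0095,0.029,0],3,1]
    - [[-0.0155,0.0375,0],4,1]
    - [[-0.0225,0.0445,0],5,1]

```text
time: 9.38
tool_pos: [0.5905, -0.0151, 0.22]
ee_rot: [-3.135, 0.002, -0.656]
wrist_force: [1.7, 8.3, 0.4]
width: 0.0181
finger_force: 30.0
```

```bash
python3 f.py
```

```text
9.375 [ 0.5905 -0.0151  0.22  ] yaw -0.656 ang -36.9 r 0.0559 F tool x,y -3.75 -7.63 fz 0.41 j6 2.1 0.01810006166379077
```

Request:
carry_out:
  steps:
    - [[0,0,0],0,0.2]
    - [[0,0,0],0,0.2]
    - [[-0.001,-0.002,0],-1,0.2]
    - [[-0.001,-0.002,0],-2,0.2]
    - [[-0.001,-0.002,0],-3,0.2]
    - [[-0.001,-0.002,0],-4,0.2]
    - [[-0.001,-0.002,0],-5,0.2]
    - [[-0.001,-0.002,0],-6,0.2]
    - [[-0.001,-0.002,0],-7,0.2]
    - [[-0.001,-0.002,0],-8,0.2]

```text
time: 10.62
tool_pos: [0.5898, -0.0154, 0.219]
ee_rot: [-3.139, 0.001, 0.75]
wrist_force: [-1.1, 2.5, -0.4]
width: 0.0377
finger_force: 1.3
```

Request:
carry_out:
  steps:
    - [[0,0,0],-1,0.2]
    - [[0,0,0],-2,0.2]
    - [[0,0,0],-3,0.2]
    - [[0,0,0],-4,0.2]
    - [[0,0,0],-5,0.2]
    - [[0,0,0],-6,0.2]
    - [[0,0,0],-7,0.2]
    - [[0,0,0],-8,0.2]
    - [[0,0,0],-9,0.2]
    - [[0,0,0],-10,0.2]

```text
time: 11.88
tool_pos: [0.5903, -0.0166, 0.2193]
ee_rot: [-3.14, 0.0, 2.494]
wrist_force: [-0.3, -0.6, -0.5]
width: 0.0379
finger_force: 0.0
```

Request:
carry_out:
  steps:
    - [[0,0,0],0,0.2]
    - [[0,0,0],0,1]
    - [[0,0,0],0,1]
    - [[0,0,0],0,1]
    - [[0,0,0],0,1]

```text
time: 12.5
tool_pos: [0.5904, -0.0163, 0.2195]
ee_rot: [-3.141, 0.0, 2.487]
wrist_force: [0.0, 0.0, -0.6]
width: 0.0183
finger_force: 30.0
```

```bash
python3 f.py;  python3 - <<'E'
from bench import robot
import cv2
s=robot.snapshot("side"); cv2.imwrite("pics/side4.png",cv2.resize(s["image"][170:320,220:380,::-1],None,fx=3.5,fy=3.5,interpolation=cv2.INTER_CUBIC))
E
```

```text
12.5 [ 0.5904 -0.0163  0.2195] yaw 2.487 ang -37.9 r 0.0566 F tool x,y 0.01 0.04 fz -0.64 j6 -1.04 0.018328629765375068
```

View pics/side4.png

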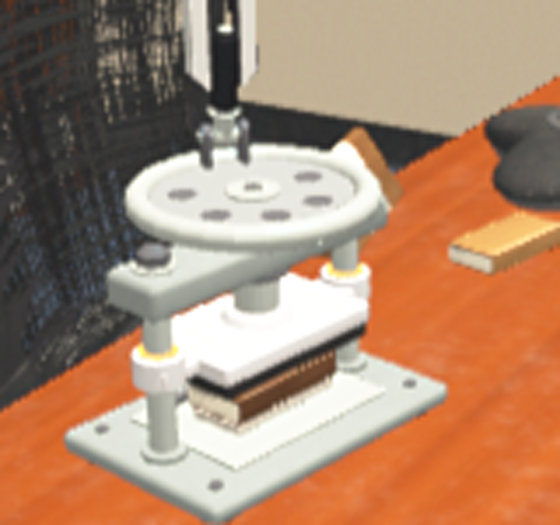

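The pad is almost on the walnut, or just touching it (crop (200,380)–(365,330)). I'll keep winding in smaller bites and read the force each time.

Request:
carry_out:
  steps:
    - [[0.001,-0.01,0],1,1]
    - [[0.0035,-0.02,0],2,1]
    - [[0.008,-0.029,0],3,1]

```text
time: 12.92
tool_pos: [0.5689, -0.0331, 0.2195]
ee_rot: [3.134, -0.0, 1.96]
wrist_force: [5.9, 3.0, -2.8]
width: 0.0184
finger_force: 30.0
```

```bash
python3 f.py
```

```text
12.925 [ 0.5689 -0.0331  0.2195] yaw 1.96 ang -65.9 r 0.0565 F tool x,y 0.5 6.56 fz -2.82 j6 -0.55 0.018375875910624728
```

Request:
carry_out:
  steps:
    - [[0.001,-0.01,0],1,1]
    - [[0.0035,-0.02,0],2,1]
    - [[0.008,-0.029,0],3,1]

```text
time: 13.3
tool_pos: [0.5392, -0.0378, 0.2195]
ee_rot: [3.135, -0.002, 1.435]
wrist_force: [7.5, 0.6, -3.1]
width: 0.018
finger_force: 30.0
```

```bash
python3 f.py
```

```text
13.3 [ 0.5392 -0.0378  0.2195] yaw 1.435 ang -96.7 r 0.0567 F tool x,y 1.6 7.39 fz -3.05 j6 -0.04 0.018019622072606878
```

Request:
carry_out:
  steps:
    - [[0.001,-0.01,0],1,1]
    - [[0.0035,-0.02,0],2,1]

```text
time: 13.55
tool_pos: [0.5199, -0.0323, 0.2195]
ee_rot: [3.135, -0.003, 1.085]
wrist_force: [7.7, 0.8, -3.7]
width: 0.0183
finger_force: 30.0
```

```bash
python3 f.py
```

```text
13.55 [ 0.5199 -0.0323  0.2195] yaw 1.085 ang -117.0 r 0.057 F tool x,y 4.29 6.45 fz -3.67 j6 0.31 0.018291214893580328
```

Request:
carry_out:
  steps:
    - [[0.002,-0.01,0],1,1]
    - [[0.005,-0.02,0],2,1]

```text
time: 13.8
tool_pos: [0.5038, -0.0202, 0.2195]
ee_rot: [3.135, -0.001, 0.735]
wrist_force: [6.8, -3.9, -3.3]
width: 0.0183
finger_force: 30.0
```

```bash
python3 f.py
```

```text
13.8 [ 0.5038 -0.0202  0.2195] yaw 0.735 ang -137.3 r 0.0571 F tool x,y 2.42 7.4 fz -3.34 j6 0.69 0.018322920236902743
```

```bash
cat > g.py <<'E'
from bench import robot
from h import *
s=robot.snapshot("side");w=cloud(s);im=s["image"].astype(int)
cv2.imwrite("pics/side_c%d.png"%(robot.get_obs()["time"]*100),cv2.resize(s["image"][240:310,255:345,::-1],None,fx=8,fy=8,interpolation=cv2.INTER_CUBIC))
for u in range(284,318,5):
    print(u,[(v,im[v,u].tolist(),round(float(w[v,u,2]),3)) for v in range(262,290,2)] if u in(289,299,309) else "")
E
python3 g.py; ls pics
```

```text
284 
289 [(262, [243, 239, 232], 0.087), (264, [254, 253, 251], 0.084), (266, [249, 246, 243], 0.078), (268, [255, 255, 255], 0.077), (270, [255, 255, 254], 0.077), (272, [255, 255, 254], 0.078), (274, [255, 255, 255], 0.077), (276, [255, 255, 254], 0.075), (278, [234, 229, 224], 0.073), (280, [211, 201, 194], 0.065), (282, [64, 61, 60], 0.061), (284, [50, 47, 46], 0.057), (286, [99, 65, 44], 0.043), (288, [99, 67, 46], 0.039)]
294 
299 [(262, [255, 255, 255], 0.085), (264, [254, 253, 252], 0.083), (266, [254, 254, 252], 0.08), (268, [255, 255, 254], 0.076), (270, [255, 255, 255], 0.076), (272, [251, 249, 245], 0.075), (274, [228, 222, 216], 0.071), (276, [176, 169, 164], 0.065), (278, [46, 44, 43], 0.059), (280, [68, 52, 45], 0.055), (282, [95, 63, 43], 0.04), (284, [98, 70, 52], 0.035), (286, [191, 174, 155], 0.031), (288, [235, 233, 220], 0.025)]
304 
309 [(262, [255, 255, 254], 0.076), (264, [255, 255, 254], 0.078), (266, [255, 255, 255], 0.078), (268, [234, 228, 223], 0.072), (270, [222, 214, 206], 0.069), (272, [93, 90, 86], 0.062), (274, [50, 47, 45], 0.058), (276, [106, 72, 49], 0.042), (278, [99, 64, 42], 0.039), (280, [162, 143, 125], 0.033), (282, [225, 220, 199], 0.026), (284, [252, 253, 246], 0.022), (286, [251, 251, 246], 0.023), (288, [250, 251, 244], 0.023)]
314 
side0.png
side2.png
side3.png
side4.png
side_c1385.png
sidecrop.png
top0.png
wrist1.png
```

Request:
carry_out:
  steps:
    - [[0.001,-0.01,0],1,1]
    - [[0.004,-0.02,0],2,1]
    - [[0.0085,-0.029,0],3,1]
    - [[0.0145,-0.0375,0],4,1]
    - [[0.0215,-0.0445,0],5,1]

```text
time: 14.48
tool_pos: [0.4885, 0.0259, 0.2195]
ee_rot: [3.135, -0.003, -0.138]
wrist_force: [3.7, -7.7, -2.0]
width: 0.0181
finger_force: 30.0
```

```bash
python3 f.py; python3 g.py | cut -c1-900
```

```text
14.475 [0.4885 0.0259 0.2195] yaw -0.138 ang 172.6 r 0.0578 F tool x,y 4.74 7.07 fz -1.97 j6 1.65 0.018134828946512044
284 
289 [(262, [159, 160, 149], 0.085), (264, [255, 255, 255], 0.08), (266, [250, 247, 244], 0.08), (268, [254, 252, 251], 0.076), (270, [255, 255, 254], 0.074), (272, [255, 255, 254], 0.075), (274, [255, 255, 254], 0.073), (276, [255, 255, 255], 0.074), (278, [254, 252, 250], 0.071), (280, [231, 225, 220], 0.069), (282, [199, 191, 185], 0.061), (284, [52, 49, 49], 0.057), (286, [55, 46, 43], 0.052), (288, [97, 65, 45], 0.04)]
294 
299 [(262, [247, 243, 237], 0.082), (264, [255, 255, 255], 0.081), (266, [254, 252, 250], 0.077), (268, [254, 253, 252], 0.074), (270, [255, 255, 254], 0.074), (272, [255, 255, 255], 0.073), (274, [239, 234, 229], 0.071), (276, [224, 218, 209], 0.066), (278, [118, 113, 109], 0.06), (280, [46, 43, 43], 0.054), (282, [75, 52, 40], 0.041), (284, [97, 69, 51], 0.036), (286, [191, 174, 156], 0.03), (288, [234, 232, 219], 0.025)]
304 
309 [(262, [255, 255, 254], 0.073), (264, [255, 255, 254], 0.074), (266, [255, 255, 254], 0.075), (268, [255, 255, 254], 0.073), (270, [230, 224, 220], 0.068), (272, [197, 190, 183], 0.065), (274, [56, 54, 52], 0.058), (276, [59, 50, 45], 0.053), (278, [97, 63, 42], 0.036), (280, [160, 141, 123], 0.032), (282, [224, 219, 197], 0.026), (284, [251, 252, 246], 0.022), (286, [251, 251, 245], 0.022), (288, [249, 250, 243], 0.023)]
314
```

Request:
carry_out:
  steps:
    - [[0,0,0],0,0.2]
    - [[0,0,0],0,0.2]
    - [[0.0015,0.002,0],-1,0.2]
    - [[0.0015,0.002,0],-2,0.2]
    - [[0.0015,0.002,0],-3,0.2]
    - [[0.0015,0.002,0],-4,0.2]
    - [[0.0015,0.002,0],-5,0.2]
    - [[0.0015,0.002,0],-6,0.2]
    - [[0.0015,0.002,0],-7,0.2]
    - [[0.0015,0.002,0],-8,0.2]

```text
time: 15.78
tool_pos: [0.4891, 0.0263, 0.2194]
ee_rot: [3.14, 0.001, 1.272]
wrist_force: [1.7, -1.4, -1.0]
width: 0.0374
finger_force: 1.1
```

Request:
carry_out:
  steps:
    - [[0,0,0],-1,0.2]
    - [[0,0,0],-2,0.2]
    - [[0,0,0],-3,0.2]
    - [[0,0,0],-4,0.2]
    - [[0,0,0],-5,0.2]
    - [[0,0,0],-6,0.2]
    - [[0,0,0],-7,0.2]
    - [[0,0,0],-8,0.2]
    - [[0,0,0],-9,0.2]
    - [[0,0,0],-10,0.2]

```text
time: 17.02
tool_pos: [0.4885, 0.027, 0.2195]
ee_rot: [3.141, -0.0, 3.018]
wrist_force: [-0.4, -0.5, -0.7]
width: 0.0374
finger_force: 0.0
```

Request:
carry_out:
  steps:
    - [[0,0,0],0,0.2]
    - [[0,0,0],0,1]
    - [[0,0,0],0,1]
    - [[0,0,0],0,1]
    - [[0,0,0],0,1]

```text
time: 17.65
tool_pos: [0.4887, 0.0269, 0.2195]
ee_rot: [3.141, 0.0, 3.011]
wrist_force: [-0.0, 0.1, -0.0]
width: 0.0183
finger_force: 30.0
```

Request:
carry_out:
  steps:
    - [[-0.001,0.01,0],1,1]
    - [[-0.0035,0.02,0],2,1]
    - [[-0.008,0.029,0],3,1]

```text
time: 18.02
tool_pos: [0.4983, 0.0515, 0.2194]
ee_rot: [-3.133, -0.0, 2.479]
wrist_force: [-5.4, -7.2, 2.9]
width: 0.018
finger_force: 30.1
```

```bash
python3 f.py; python3 g.py | grep 299|cut -c1-500
```

```text
18.025 [0.4983 0.0515 0.2194] yaw 2.479 ang 145.2 r 0.0578 F tool x,y -0.19 -8.99 fz 2.93 j6 -0.91 0.01804705759370611
299 [(262, [214, 212, 196], 0.081), (264, [255, 255, 255], 0.079), (266, [254, 253, 251], 0.078), (268, [254, 253, 252], 0.073), (270, [255, 255, 254], 0.071), (272, [255, 255, 254], 0.072), (274, [254, 252, 249], 0.071), (276, [228, 222, 215], 0.067), (278, [191, 182, 177], 0.06), (280, [49, 46, 46], 0.054), (282, [75, 53, 43], 0.049), (284, [97, 68, 50], 0.036), (286, [184, 168, 149], 0.029), (288, [235, 232, 218], 0.025)]
```

Request:
carry_out:
  steps:
    - [[-0.001,0.01,0],1,1]
    - [[-0.0035,0.02,0],2,1]

```text
time: 18.32
tool_pos: [0.512, 0.0655, 0.2194]
ee_rot: [-3.131, 0.001, 2.13]
wrist_force: [-8.6, -6.3, 5.3]
width: 0.0182
finger_force: 30.1
```

```bash
python3 f.py
```

```text
18.325 [0.512  0.0655 0.2194] yaw 2.13 ang 125.7 r 0.0579 F tool x,y -0.78 -10.64 fz 5.29 j6 -0.54 0.018244074371900055
```

Request:
carry_out:
  steps:
    - [[-0.0005,0.005,0],0.5,1]
    - [[-0.001,0.01,0],1,1]

```text
time: 18.58
tool_pos: [0.5202, 0.0705, 0.2194]
ee_rot: [-3.13, 0.001, 1.959]
wrist_force: [-10.0, -6.1, 4.9]
width: 0.0184
finger_force: 30.1
```

```bash
python3 f.py; python3 g.py | grep 299|cut -c1-500
```

```text
18.575 [0.5202 0.0705 0.2194] yaw 1.959 ang 116.2 r 0.058 F tool x,y -1.85 -11.55 fz 4.94 j6 -0.36 0.018375663252929435
299 [(262, [192, 191, 178], 0.083), (264, [255, 253, 250], 0.077), (266, [255, 255, 255], 0.077), (268, [253, 252, 250], 0.073), (270, [255, 255, 254], 0.07), (272, [255, 255, 254], 0.069), (274, [255, 255, 254], 0.069), (276, [234, 228, 223], 0.066), (278, [220, 211, 203], 0.061), (280, [75, 72, 70], 0.056), (282, [73, 53, 42], 0.051), (284, [97, 68, 51], 0.037), (286, [183, 167, 149], 0.029), (288, [233, 231, 217], 0.025)]
```

The force is now 4–5 N above free running, which is in band. I'll hold, ease the preload, open, realign to the radius and grip again for folding.

Request:
carry_out:
  steps:
    - [[-0.001,0,0],0,1]
    - [[-0.001,-0.0015,0],0,1]
    - [[-0.001,-0.003,0],0,0.2]
    - [[-0.001,-0.003,0],0,0.2]
    - [[-0.001,-0.004,-0.002],-0.4,0.2]
    - [[-0.001,-0.004,-0.002],-0.4,0.2]
    - [[-0.001,-0.004,-0.002],-0.4,1]
    - [[-0.001,-0.004,-0.002],-0.4,1]
    - [[-0.001,-0.004,-0.002],-0.4,1]
    - [[-0.001,-0.004,-0.002],-0.4,1]

```text
time: 19.88
tool_pos: [0.5205, 0.07, 0.2214]
ee_rot: [-3.14, 0.0, 2.033]
wrist_force: [-3.1, -1.4, 0.7]
width: 0.0183
finger_force: 30.0
```

```bash
python3 f.py
```

```text
19.875 [0.5205 0.07   0.2214] yaw 2.033 ang 116.1 r 0.0574 F tool x,y 0.11 -3.45 fz 0.66 j6 -0.44 0.01828979032489177
```

Request:
carry_out:
  steps:
    - [[-0.008,-0.001,0.001],0,1]
    - [[-0.016,-0.001,0.003],0,1]
    - [[-0.023,-0.001,0.006],0,1]
    - [[-0.03,-0.001,0.011],0,1]
    - [[-0.0355,-0.001,0.0165],0,1]
    - [[-0.04,-0.001,0.023],0,1]
    - [[-0.0435,-0.001,0.0305],0,1]
    - [[-0.0455,-0.001,0.0385],0,1]
    - [[-0.0465,-0.001,0.044],0,1]
    - [[-0.0465,-0.001,0.044],0,1]

```text
time: 21.12
tool_pos: [0.5433, 0.0248, 0.1805]
ee_rot: [3.138, 0.009, 2.031]
wrist_force: [0.6, -6.8, 6.6]
width: 0.0181
finger_force: 30.0
```

```bash
python3 f.py; python3 - <<'E'
from bench import robot
import cv2
s=robot.snapshot("side"); cv2.imwrite("pics/side5.png",cv2.resize(s["image"][170:320,220:380,::-1],None,fx=3.5,fy=3.5,interpolation=cv2.INTER_CUBIC))
E
```

```text
21.125 [0.5433 0.0248 0.1805] yaw 2.031 ang 111.8 r 0.0068 F tool x,y -6.4 -2.48 fz 6.59 j6 -0.52 0.018093113366413123
```

View pics/side5.png

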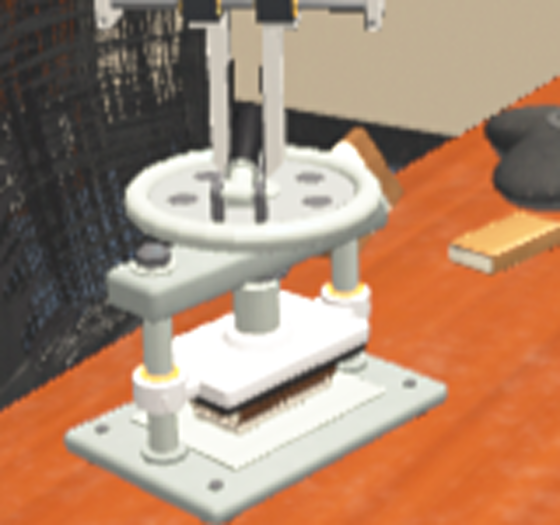

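The handle is only about halfway down, because it slid through the pads (crop (245,130)–(240,185)). I'll release it, move outside it and push it in and down with closed fingers.

Request:
carry_out:
  steps:
    - [[0,0,0],0,0.2]
    - [[0,0,0],0,0.2]
    - [[0,0,-0.045],0,0.2]
    - [[0,0,-0.09],0,0.2]
    - [[0.03,0,-0.095],0,0.5]
    - [[0.052,0,-0.095],0,1]
    - [[0.052,0,-0.095],0,1]
    - [[0.052,0,-0.075],0,1]
    - [[0.052,0,-0.05],0,1]
    - [[0.052,0,-0.05],0,1]

```text
time: 22.42
tool_pos: [0.5166, 0.0742, 0.2244]
ee_rot: [-3.136, -0.002, 2.033]
wrist_force: [-0.1, 0.1, -0.2]
width: 0.0007
finger_force: 0.0
```

```bash
python3 f.py; python3 - <<'E'
from bench import robot
import cv2
s=robot.snapshot("side"); cv2.imwrite("pics/side6.png",cv2.resize(s["image"][170:320,220:380,::-1],None,fx=3.5,fy=3.5,interpolation=cv2.INTER_CUBIC))
E
```

```text
22.425 [0.5166 0.0742 0.2244] yaw 2.033 ang 117.7 r 0.0628 F tool x,y 0.15 -0.05 fz -0.23 j6 -0.43 0.0007302798987289044
```

View pics/side6.png

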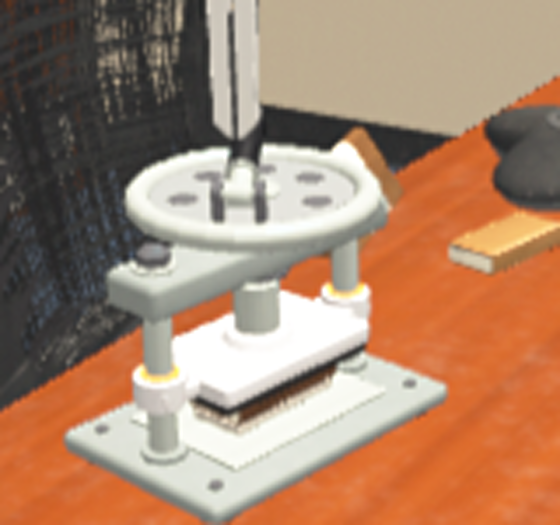

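The closed fingers stand over the pivot side, with the handle just behind them (crop (245,140)). Next I push inward and down.

Request:
carry_out:
  steps:
    - [[-0.01,0,0],0,1]
    - [[-0.02,0,0],0,1]
    - [[-0.03,0,0.001],0,1]
    - [[-0.04,0,0.006],0,1]
    - [[-0.047,0,0.013],0,1]
    - [[-0.053,0,0.02],0,1]
    - [[-0.056,0,0.026],0,1]
    - [[-0.056,0,0.03],0,1]
    - [[-0.056,0,0.033],0,1]
    - [[-0.056,0,0.033],0,1]

```text
time: 23.72
tool_pos: [0.5433, 0.0239, 0.1952]
ee_rot: [3.14, 0.003, 2.033]
wrist_force: [0.3, -2.2, 2.8]
width: 0.0003
finger_force: 1.6
```

```bash
python3 f.py
```

```text
23.725 [0.5433 0.0239 0.1952] yaw 2.033 ang 115.0 r 0.0059 F tool x,y -2.1 -0.73 fz 2.77 j6 -0.52 0.000342528167103318
```

Request:
carry_out:
  steps:
    - [[-0.003,0,0.002],0,1]
    - [[-0.003,0,0.004],0,1]
    - [[-0.003,0,0.004],0,1]

```text
time: 24.1
tool_pos: [0.5446, 0.024, 0.194]
ee_rot: [3.136, -0.001, 2.035]
wrist_force: [-3.0, 3.5, 12.1]
width: 0.0003
finger_force: 6.2
```

```bash
python3 f.py
```

```text
24.1 [0.5446 0.024  0.194 ] yaw 2.035 ang 102.3 r 0.0056 F tool x,y 4.45 -1.16 fz 12.13 j6 -0.53 0.00033461751820307154
```

Request:
carry_out:
  steps:
    - [[0.003,0,-0.03],0,1]
    - [[0.003,0,-0.08],0,1]
    - [[0.06,0,-0.13],0,1]
    - [[0.12,0,-0.13],0,1]
    - [[0.12,0,-0.13],0,1]
    - [[0.12,0,-0.13],0,1]

```text
time: 24.85
tool_pos: [0.4901, 0.1296, 0.3196]
ee_rot: [-3.14, 0.0, 2.035]
wrist_force: [0.8, -0.8, -0.1]
width: 0.0006
finger_force: 0.0
```

```bash
python3 f.py; python3 - <<'E'
from bench import robot
from h import *
s=robot.snapshot("side"); w=cloud(s)
sub=w[190:250,250:335].reshape(-1,3);hi=sub[(sub[:,2]>.18)&(np.hypot(sub[:,0]-.5458,sub[:,1]-.0185)<.09)]
print("max z on wheel",hi[:,2].max(),np.percentile(hi[:,2],95))
cv2.imwrite("pics/side7.png",cv2.resize(s["image"][170:320,220:380,::-1],None,fx=3.5,fy=3.5,interpolation=cv2.INTER_CUBIC))
d=hi-[.5458,.0185,.186]; al=-(d[:,:2]@[-.438,.899])
for a in np.arange(-.07,.03,.01):
    q=hi[(al>=a)&(al<a+.01)]
    if len(q): print(a.round(2),len(q),q[:,2].max().round(4))
E
python3 g.py|grep 299|cut -c1-500
```

```text
24.85 [0.4901 0.1296 0.3196] yaw 2.035 ang 116.6 r 0.1243 F tool x,y -1.09 0.39 fz -0.06 j6 -0.32 0.0006423227138150656
max z on wheel 0.19862642414699697 0.19610865651466655
-0.07 102 0.1957
-0.06 29 0.1953
-0.05 21 0.1986
-0.04 14 0.1974
-0.03 16 0.1971
-0.02 19 0.1966
-0.01 12 0.1966
0.0 12 0.1968
299 [(262, [192, 192, 178], 0.083), (264, [255, 253, 250], 0.078), (266, [255, 255, 255], 0.075), (268, [253, 252, 250], 0.071), (270, [255, 255, 254], 0.07), (272, [255, 255, 254], 0.07), (274, [255, 255, 254], 0.071), (276, [234, 229, 223], 0.066), (278, [221, 212, 205], 0.059), (280, [76, 72, 70], 0.055), (282, [74, 53, 42], 0.051), (284, [96, 68, 50], 0.034), (286, [183, 166, 149], 0.029), (288, [234, 231, 217], 0.027)]
```

View pics/side7.png

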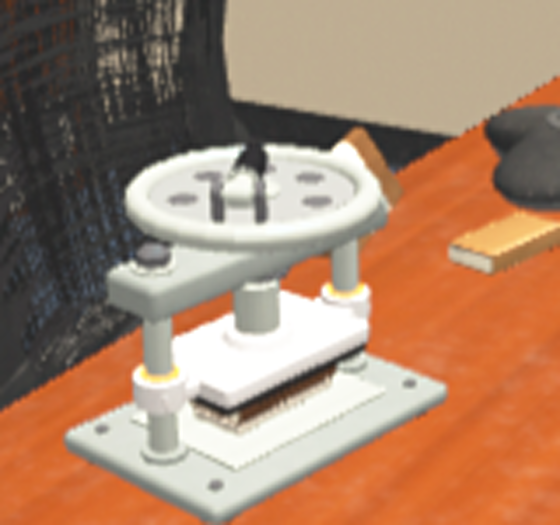

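The handle lies flat across the wheel, with its top level at about 0.197 m. The platen pixels match those taken at the end of winding, and the arm is clear, so I'm handing in.

```bash
python3 -c "
from bench import robot
print(robot.close_job())"
```

```text
the job is handed in; nothing more can be done
None
```

Job handed in at about 25 s of the 72 s, with no verdict returned: the platen bears on the walnut (last turning force 4–5 N above free running, inside the 3–6 N band), the handle is folded level, the arm is clear, and nothing else on the table was handled.

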